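# Stack the spacer blocks and hold the gauge carriage at the scale

### The job

Complete the pile on the checking gauge: set the two loose brass blocks one on the other, squarely and edges flush, on the block that already sits on the spring-return carriage, and let go of the pile while the carriage is still fully home. Then take the black handle, pull the carriage out until its black pointer lines up with the red line at the foot of the height scale, and finish while gripping the handle and holding it there, with the pile still square and not touched by the fingers. Leave the other things on the worktop where they are.

Things in the scene. Friction and masses are not known exactly. Their poses are not given: they have to be found in the camera images.
- block_a: loose brass-coloured block 25 (own x) x 40 (own y) x 20 (own z) mm with a small dark hole in its top, 0.08 to 0.17 kg; origin at the centre of its underside; lies flat on the worktop, left or right of the black star knob. The two loose blocks are alike; either may go first.
- block_b: the other loose brass-coloured block 25 (own x) x 40 (own y) x 20 (own z) mm with a small dark hole in its top, 0.08 to 0.17 kg; origin at the centre of its underside; lies flat on the worktop on the other side of the black star knob (knob 64 mm across, 60 to 124 mm above the worktop, sticking out of the machine).
- seated_block: the bottom block of the pile, a brass-coloured block 25 (own x) x 40 (own y) x 20 (own z) mm with a small dark hole in its top, 0.08 to 0.17 kg; origin at the centre of its underside. It already sits in the shallow nest (4 mm high rim, 1 to 2 mm play) on the carriage, underside 24 mm above the worktop.
- gauge_bed: fixed grey bed of the checking gauge, 220 (own x) x 74 (own y) mm, left of the middle, its length roughly across in front of the robot; origin at the centre of its underside. The aluminium carriage slides along the bed's own -x (roughly to the robot's right). Carriage top 24 mm, side rails 20 mm above the worktop. Carriage home: seated block at own x +68 mm, y 0; handle 105 mm from it towards the pull.
- gauge_slide (a joint): how far the carriage is pulled out along the bed's own -x, in m: 0 = home, 0.065 = end stop. A spring always draws it home: about 3 N at home, growing 1 N per 10 mm (6 to 9 N at the mark); it does not stay out by itself.
- handle_top (a point): centre of the top of the black upright grip plate on the carriage, 12 mm thick along the pull (own x), 36 mm wide (own y), 42 mm tall; this point is 66 mm above the worktop, the plate's foot on the carriage 24 mm. Its own axes are parallel to the bed's; moves with the carriage.
- pointer_tip (a point): tip of the thin black pointer on the carriage's edge that faces away from the robot, in line with the centre of the pile; moves with the carriage. Own axes parallel to the bed's.
- red_line (a point): near end of the red line on the grey foot (26x34 mm, 20 mm high) of the fixed height scale, a white upright plate with black ticks, 95 mm high, beside the bed on the side away from the robot. Its place along the bed varies: 32 to 55 mm from the pointer's home towards the pull. Own axes parallel to the bed's; pointer and line agree when their offset along x is zero (about 2 mm gap across).
- porcelain_dish: white porcelain bowl with a yellow content, 94x100x44 mm, near the right end of the worktop; a bystander; origin at the centre of its underside
- lab_timer: flat light grey timer with three coloured buttons, 66x66x19 mm; a bystander; origin at the centre of its underside
- label_roll: roll of buff labels, 64 mm across, 30 mm high, lying flat; a bystander; origin at the centre of its underside
Things that resemble listed ones, but are neither listed nor needed, are in the scene too. What is shaped like the block_b but purple is not meant.

How it is judged:
By the outcome, as a careful person would: the job done as asked, in the order asked, and still so for the second after the job is handed in, while the arm keeps its last pose, push and grip.
It also fails if it takes over 64 s, if anything falls off the work surface, if the arm or the gripper's body presses on something with over 40 N, if the wrist force passes 120 N, or if a joint passes its speed limit or range.

### The arm

A 6-joint arm with a two-finger parallel gripper is mounted at the origin on a cart in front of the work surface, level with it; the furniture and walls round the work are solid. World frame = base frame: x ahead of the robot, y to its left, z up, the work surface at z = 0. Lengths are in mm, angles in rad, forces in N, time in s.
With the tool pointing down it reaches from about 275 to 750 mm from the base axis. Payload 10.2 kg.
Tool frame: the origin (TCP) lies midway between the tips of the shut fingers; the grasp point (between the pads) lies 19 mm behind it; z points along the fingers, y is the line along which they close (so a half turn about z gives the same grasp; the last joint's range is limited). The gripper opens to 85 mm and grips with 20 to 120 N. Pads are 22 mm wide; open, the fingers measure 114 mm over their backs; the gripper's body (76 mm by 85 mm) begins 54 mm behind the grasp point. The pads swing forward as they close: fully open they stand 13 mm farther back than shut.
Start: joints at [-1.561, 0.313, 1.498, -0, 1.331, -0.223], TCP at [121.105, -510.847, 231.294] pointing down, gripper open.
Joint ranges: [-2.94, 2.94], [-0.97, 2.17], [0.19, 2.56], [-1.23, 4.37], [0.02, 3.11], [-2.88, 2.88]. Speed limits (rad/s): [2.39, 2.39, 3.01, 3.14, 3.14, 3.14].

### API

Orientations are given as a unit quaternion [w, x, y, z].
In Python, from rig import ctrl gives the robot as it stands.
- The arm moves only by the tool send_rows, never from a script. Its argument "targets" is a list of rows, each a list of 7 numbers: the closure, from -1 (fully open) to 1 (shut), so that 0 is half open, then the shift along the tool's x, y, z in m, then the turn, a rotation vector about the tool's x, y, z in rad. In form: [[claw, dx, dy, dz, ax, ay, az], ...]. A call has exactly 10 rows; each row shifts and turns the commanded pose from where the row before left it, along the tool's axes as they then stand; what a row does not reach is not made up. A row lasts 1/8 s, in which the tool goes at most 62.5 mm and 10.7 degrees, less where a joint would pass 70% of its speed; a pose out of reach is approached as far as the arm can. A call with a gripper value outside its range is refused whole. The fingers move at their own pace and stop on an object; "squeeze" is the grip in N (left out, the last holds). Time passes only in rows, so rows that do not move let the fingers close, or fill a call up. It gives the time, the measured TCP pose, the force, the opening and the grip force at its end, in the units of the state.
- ctrl.sense(): the state, without advancing time (a new reading comes with each control period).
- ctrl.capture(name): name is "scene" or "side" or "wrist"; returns a dict with "img" (400x640x3 uint8, red, green, blue), "camera_matrix" (3x3 intrinsics, pixels), "R" (3x3) and "t" (3): a world point X has camera coordinates R X + t. Camera axes: x right, y down, z forward; pixel columns grow to the right and rows downward; lengths in mm; the calibration is good to about 2 mm. The wrist camera is an equidistant fisheye: a pixel r from the principal point sees the ray r / f radians off the axis. A picture is of the moment at which its call begins. There is no depth.
- ctrl.finish_job(): hands the job in; it is judged then, once.
Trained networks look in a picture, given as the dict that the camera call returned (one of the last four; its "shot" number tells which), for a name from the list of things; names that differ only in an ending like _2 or _b are one class to them, and where a whole thing is asked for, a point or a joint stands for the part that bears it (a point fixed in the world has none). Each returns a list of dicts, best first, with "score" (0 to 1); they miss things now and then, are a little off and sometimes report something else, mostly with a low value. They report only what shows in the picture. A call takes as long as a camera call. They do not tell look-alikes from the thing itself.
- ctrl.boxes_of(query, picture): "extent" ([left, top, width, height] in pixels, round what is visible of it).
- ctrl.landmark_of(query, picture): "point" ([column, row] in pixels: a listed point, or the origin of a listed thing).
The state is a dict: "time_s": time; "joints": joint angles; "dq": joint speeds; "tau": joint torques, N m; "eef_pos": TCP position; "ee_rot": TCP orientation; "force": force on the tool from outside, world axes, zero at the start; "wrist_torque": the same for the moment, N m; "grip_width": opening from 0.0 (shut) to 1.0 (fully open); "grip_force": force on a finger pad.
Only numpy, scipy, OpenCV 4.12 (cv2) and the standard library are available. Lean on these libraries where they do the work, as an engineer would, in place of code of your own. Each camera call takes 0.05 s, during which the arm holds its last target. There are 200 camera calls.

## Working session

There is one attempt and no reset: what is moved stays moved. The work goes in short steps, Python scripts to look and compute and a tool call to move; the robot and the scene stay as the last step left them, time stands still between calls to the robot, and variables do not carry over. Pictures are saved under pics/ and viewed, at most 10 in all, crops included, and the job is handed in when it is done.

Besides the shell and the picture viewer there is one more tool, called after "Call:" by a JSON object that holds its "method" and its "body", one argument or row to a line. send_rows: Moves the arm, as the interface text tells. Its arguments: {"type":"object","properties":{"targets":{"type":"array"},"squeeze":{"type":"number"}},"required":["targets"]}

```bash
ls; mkdir -p pics; cat > h.py <<'E'
import numpy as np, cv2
from rig import ctrl
def ray(c,px):
    K=np.array(c["camera_matrix"]);R=np.array(c["R"]);t=np.array(c["t"]).ravel()
    x=(px[0]-K[0,2])/K[0,0];y=(px[1]-K[1,2])/K[1,1]
    if c.get("fish"):
        r=np.hypot(x,y);s=np.sin(r)/r if r>1e-9 else 1;d=np.array([x*s,y*s,np.cos(r)])
    else: d=np.array([x,y,1.])
    return -R.T@t, R.T@d
def at(c,px,z):
    o,d=ray(c,px);return o+d*(z-o[2])/d[2]
def proj(c,X):
    K=np.array(c["camera_matrix"]);R=np.array(c["R"]);t=np.array(c["t"]).ravel()
    p=R@np.array(X,float)+t
    if c.get("fish"):
        r=np.hypot(p[0],p[1]);th=np.arctan2(r,p[2]);q=p[:2]/max(r,1e-9)*th
    else:q=p[:2]/p[2]
    return np.array([K[0,0]*q[0]+K[0,2],K[1,1]*q[1]+K[1,2]])
def cap(n):
    c=ctrl.capture(n);c["fish"]=n=="wrist";return c
def save(c,name,crop=None,s=1):
    im=c["img"][:,:,::-1]
    if crop: x,y,w,h=crop;im=im[y:y+h,x:x+w]
    cv2.imwrite("pics/"+name,cv2.resize(im,None,fx=s,fy=s,interpolation=cv2.INTER_CUBIC))
E
python3 - <<'E'
from h import *
a=cap("scene");b=cap("side");w=cap("wrist")
for c,n in((a,"scene"),(b,"side"),(w,"wrist")):
    print(n,np.array(c["camera_matrix"]).tolist(),(-np.array(c["R"]).T@np.array(c["t"]).ravel()).round())
for c,n in((a,"scene"),(b,"side")):
    for q in("block_a","seated_block","handle_top","pointer_tip","red_line","gauge_bed"):
        print(n,q,[(np.round(r["point"],1).tolist(),round(r["score"],2)) for r in ctrl.landmark_of(q,c)][:6])
im=np.vstack([a["img"],b["img"]])[:,:,::-1]
cv2.imwrite("pics/a.png",cv2.resize(im,(480,600),interpolation=cv2.INTER_AREA)); save(a,"scene.png",s=1.25)
s=ctrl.sense();print(s)
E
```

```text
pics
scene [[442.423733071767, 0.0, 320.3539203018137], [0.0, 442.423733071767, 199.5712756337913], [0.0, 0.0, 1.0]] [-1.000e+00  5.860e+02  1.029e+03]
side [[500.0579446608948, 0.0, 318.33022732594037], [0.0, 500.0579446608948, 210.88218898510493], [0.0, 0.0, 1.0]] [  507. -1281.   771.]
wrist [[309.70691628693146, 0.0, 314.5385355320566], [0.0, 309.70691628693146, 202.2473201049217], [0.0, 0.0, 1.0]] [ 194. -494.  373.]
scene block_a [([401.8, 170.2], 0.55), ([383.0, 178.6], 0.51), ([375.5, 166.7], 0.4)]
scene seated_block [([240.3, 311.1], 0.74)]
scene handle_top [([269.4, 276.4], 0.76)]
scene pointer_tip [([227.0, 311.4], 0.73)]
scene red_line []
scene gauge_bed []
side block_a [([287.2, 282.3], 0.71), ([279.3, 304.1], 0.67), ([308.4, 300.4], 0.63), ([302.0, 236.6], 0.57)]
side seated_block [([301.1, 173.1], 0.59), ([302.1, 233.3], 0.53)]
side handle_top [([299.9, 174.0], 0.59)]
side pointer_tip [([311.7, 171.4], 0.81)]
side red_line [([309.5, 177.3], 0.58)]
side gauge_bed []
{'time_s': 0.75, 'joints': array([-1.56137464e+00,  3.12874003e-01,  1.49770586e+00,  1.66821740e-05,
        1.33102669e+00, -2.23383976e-01]), 'dq': array([ 0.00086158, -0.00132715,  0.00133554,  0.00015369, -0.00028278,
       -0.0014688 ]), 'tau': array([ 2.50135063e-04, -4.12124062e+01, -2.59884578e+01, -1.21637977e-04,
        4.09445138e-04, -2.44394755e-06]), 'eef_pos': array([ 121.12235889, -510.83400308,  231.30527515]), 'ee_rot': array([-6.04846546e-06,  9.93233067e-01,  1.16138172e-01,  8.79859731e-06]), 'force': array([ 0.35036474,  0.23478678, -0.43718476]), 'wrist_torque': array([-0.0430635 , -0.03086545,  0.00767529]), 'grip_force': 0.0, 'grip_width': 1.0026773470288233}
```

View pics/scene.png

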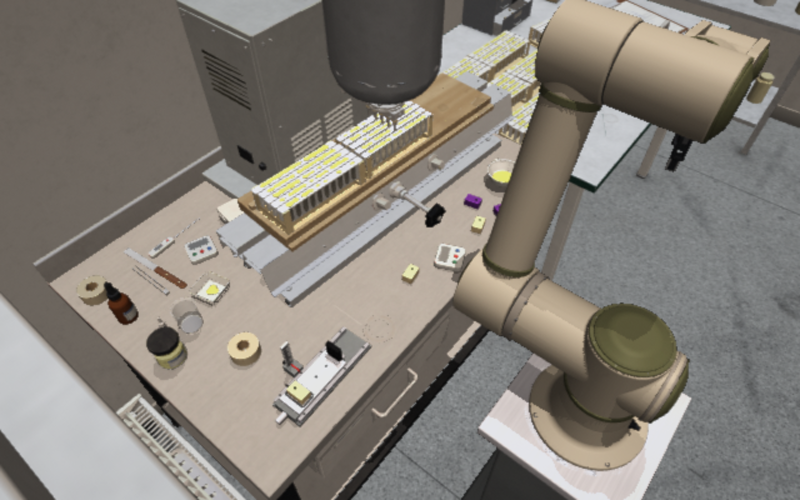

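The scene shows the gauge at view (320,375), with the seated block at (300,390) and the handle at (334,350). Brass candidates are at (410,272) and (478,224), on either side of the knob at (435,214). The purple blocks at (472,201) and (498,209) are not meant.

```bash
python3 - <<'E'
from h import *
a=cap("scene");b=cap("side")
for n,p,z in(("b1",(328,216),20),("b2",(382.5,178),20),("knob",(348,171),92),("seat",(240,309),44),("handle",(269.4,276.4),66),("ptr",(227,311.4),22)):
    X=at(a,p,z);print(n,X.round(),proj(b,X).round())
p=a["img"][120:350,200:430];q=b["img"][150:330,220:400]
cv2.imwrite("pics/c.png",np.hstack([cv2.resize(p,(460,460),interpolation=2),cv2.resize(q,(340,460),interpolation=2)])[:,:,::-1])
E
```

```text
b1 [478. -48.  20.] [304. 228.]
b2 [ 438. -274.   20.] [287. 276.]
knob [ 502. -172.   92.] [312. 229.]
seat [455. 325.  44.] [299. 167.]
handle [451. 223.  66.] [297. 174.]
ptr [486. 343.  22.] [308. 171.]
```

View pics/c.png

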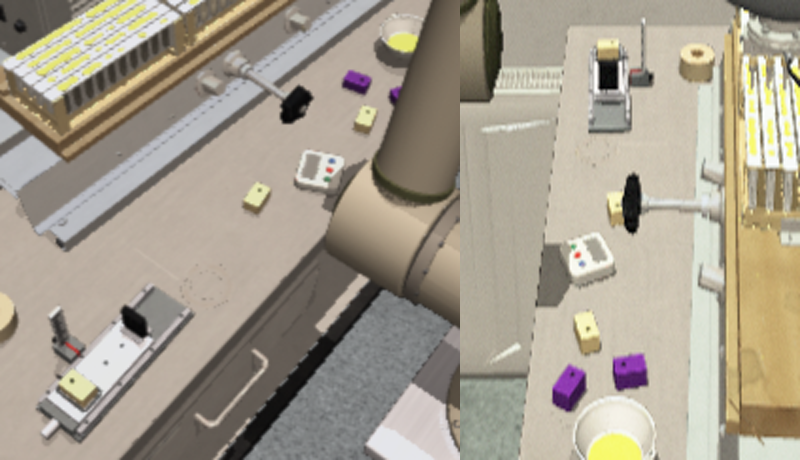

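Brass blocks lie at about (478,-48) and (438,-274). The knob is at about (495,-172) between them, and purple ones are nearer the dish. Both cameras agree. I'll move the wrist camera over the right-hand block.

Call:
{"method": "send_rows", "body": {
  "targets": [
    [-1,0.038,-0.02,0.003,0,0,0],
    [-1,0.038,-0.02,0.003,0,0,0],
    [-1,0.038,-0.02,0.003,0,0,0],
    [-1,0.038,-0.02,0.003,0,0,0],
    [-1,0.038,-0.02,0.003,0,0,0],
    [-1,0.038,-0.02,0.003,0,0,0],
    [-1,0.038,-0.02,0.003,0,0,0],
    [-1,0.038,-0.02,0.003,0,0,0],
    [-1,0,0,0,0,0,0],
    [-1,0,0,0,0,0,0]
  ],
  "squeeze": 30
}}

```text
time_s: 2.1
eef_pos: [379.8, -285.3, 207.4]
ee_rot: [0.0, 0.993, 0.116, -0.0]
force: [0.0, -0.3, 1.1]
grip_width: 0.999
grip_force: 0.0
```

```bash
cat >> h.py <<'E'
def topblock(c,guess,z=20,rad=70,name=None):
    """brass block top face near guess: pixels by colour, mapped to plane z, minAreaRect"""
    im=c["img"];hsv=cv2.cvtColor(im,cv2.COLOR_RGB2HSV)
    H=np.array([[0,0],[1,0],[1,1],[0,1]],float)*2*rad-rad
    # rectified top view, 0.5 mm/pixel
    n=int(4*rad);m=np.zeros((n,n,2),np.float32)
    for i in range(n):
        for j in range(n):
            m[i,j]=proj(c,(guess[0]+rad-i*.5,guess[1]+rad-j*.5,z))
    return cv2.remap(im,m[...,0],m[...,1],cv2.INTER_LINEAR)
def tool():
    from scipy.spatial.transform import Rotation as Ro
    s=ctrl.sense();q=np.array(s["ee_rot"]);return s,Ro.from_quat(q[[1,2,3,0]]).as_matrix(),np.array(s["eef_pos"])
def rect(im,guess,rad,msk):
    n,l,st,ce=cv2.connectedComponentsWithStats(msk.astype(np.uint8))
    out=[]
    for k in range(1,n):
        if st[k,4]<400: continue
        cs,_=cv2.findContours((l==k).astype(np.uint8),0,1)
        (cx,cy),(w,h),a=cv2.minAreaRect(max(cs,key=cv2.contourArea))
        bp=cv2.boxPoints(((cx,cy),(w,h),a));e=bp[1]-bp[0];f=bp[2]-bp[1]
        L=e if np.hypot(*e)>np.hypot(*f) else f
        ang=np.degrees(np.arctan2(-L[0],-L[1]))  # world dir of long side
        out.append((round(guess[0]+rad-cy*.5,1),round(guess[1]+rad-cx*.5,1),round(max(w,h)/2,1),round(min(w,h)/2,1),round((ang+90)%180-90,1)))
    return out
E
python3 - <<'E'
from h import *
s,R,p=tool();print(s["time_s"],p.round(1),R.round(3).tolist())
w=cap("wrist");g=(438,-274)
im=topblock(w,g);hsv=cv2.cvtColor(im,cv2.COLOR_RGB2HSV);print(hsv[140,140],im[140,140])
cv2.imwrite("pics/d.png",np.hstack([cv2.resize(w["img"],(448,280)),im])[:,:,::-1])
for v in(150,180,205,225):print(v,rect(im,g,70,(hsv[...,0]>18)&(hsv[...,0]<35)&(hsv[...,1]>60)&(hsv[...,2]>v)))
E
```

```text
2.1 [ 379.8 -285.3  207.4] [[0.973, 0.231, -0.0], [0.231, -0.973, -0.0], [-0.0, 0.0, -1.0]]
[ 22 103 232] [232 206 138]
150 [(439.7, -274.7, 41.3, 26.1, np.float32(-72.3))]
180 [(439.6, -274.7, 40.7, 25.4, np.float32(-72.1))]
205 [(439.6, -274.6, 39.9, 24.5, np.float32(-72.6))]
225 [(439.8, -274.8, 38.3, 23.3, np.float32(-71.9))]
```

View pics/d.png

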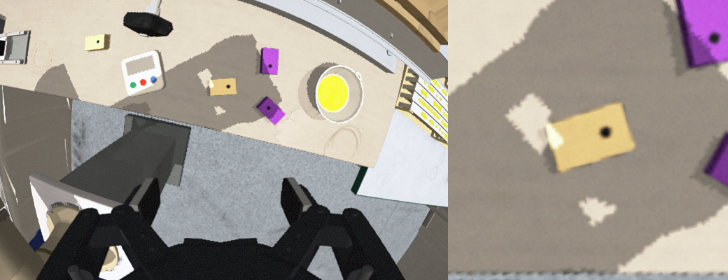

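The rectified crop shows the brass block with its hole at (590,137). It measures 40 x 25 at (439.6,-274.7), with the long axis at -72.3°. Purple ones are at right and are not meant. I'll turn so the fingers close across the 25 mm side, and centre above it.

Call:
{"method": "send_rows", "body": {
  "targets": [
    [-0.3,0,0,0,0,0,-0.183],
    [-0.3,0,0,0,0,0,-0.183],
    [-0.3,0,0,0,0,0,-0.183],
    [-0.3,0,0,0,0,0,-0.183],
    [-0.3,0,0,0,0,0,-0.183],
    [-0.3,0,0,0,0,0,-0.183],
    [-0.3,0,0,0,0,0,-0.183],
    [-0.3,0,0,0,0,0,-0.183],
    [-0.3,0,0,0,0,0,-0.183],
    [-0.3,-0.008,0.06,0.02,0,0,0]
  ]
}}

```text
time_s: 3.4
eef_pos: [437.6, -277.2, 189.3]
ee_rot: [0.002, 0.591, 0.807, -0.001]
force: [0.5, -1.5, -0.6]
grip_width: 0.649
grip_force: 0.0
```

Call:
{"method": "send_rows", "body": {
  "targets": [
    [-0.3,0,0,0.017,0,0,0],
    [-0.3,0,0,0.02,0,0,0],
    [-0.3,0,0,0.02,0,0,0],
    [-0.3,0,0,0,0,0,0],
    [-0.3,0,0,0,0,0,0],
    [-0.3,0,0,0,0,0,0],
    [-0.3,0,0,0,0,0,0],
    [-0.3,0,0,0,0,0,0],
    [-0.3,0,0,0,0,0,0],
    [-0.3,0,0,0,0,0,0]
  ]
}}

```text
time_s: 4.65
eef_pos: [438.5, -274.6, 130.7]
ee_rot: [0.0, 0.59, 0.808, 0.0]
force: [-0.3, 0.1, -0.4]
grip_width: 0.652
grip_force: 0.0
```

```bash
cat >> h.py <<'E'
def block(c,g,z,rad=50,vs=(170,205)):
    im=topblock(c,g,z,rad);hsv=cv2.cvtColor(im,cv2.COLOR_RGB2HSV);r=[]
    for v in vs: r.append(rect(im,g,rad,(hsv[...,0]>18)&(hsv[...,0]<35)&(hsv[...,1]>60)&(hsv[...,2]>v)))
    return im,r
def rel(X,yaw=None):
    s,R,p=tool();d=R.T@(np.array([X[0],X[1],p[2]])-p);return (d[:2]).round(1),np.degrees(np.arctan2(R[1,1],R[0,1])).round(2)
E
python3 - <<'E'
from h import *
s,R,p=tool();print(s["time_s"],p.round(1),s["grip_width"],s["joints"].round(2))
w=cap("wrist");g=(439.6,-274.7)
im,r=block(w,g,20)
for q in r:
  for k in q:print(k,rel(k))
cv2.imwrite("pics/e.png",np.hstack([cv2.resize(w["img"],(480,300)),cv2.resize(im,(300,300))])[:,:,::-1])
E
```

```text
4.65 [ 438.5 -274.6  130.7] 0.6522940769641088 [-0.79  0.4   1.66  0.    1.09 -1.1 ]
(439.5, -274.9, 40.2, 25.5, np.float32(-73.5)) (array([-0.6,  0.9]), np.float64(17.7))
(439.4, -274.8, 38.8, 24.6, np.float32(-72.8)) (array([-0.5,  0.9]), np.float64(17.7))
```

View pics/e.png

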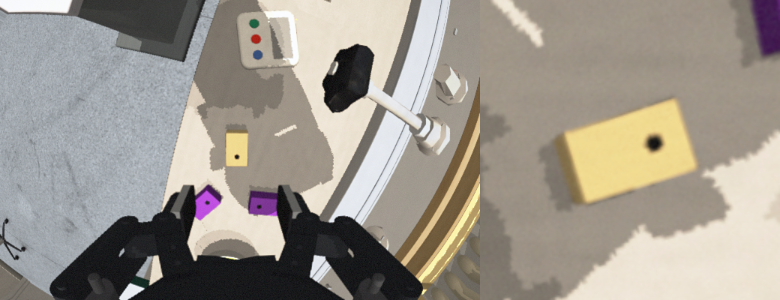

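The wrist view shows the brass block at (236,150), centred between the fingers and clear of the purple blocks at (207,203) and (265,203). I'll descend and grip.

Call:
{"method": "send_rows", "body": {
  "targets": [
    [-0.3,-0.0005,0.001,0.03,0,0,0.012],
    [-0.3,0,0,0.03,0,0,0],
    [-0.3,0,0,0.03,0,0,0],
    [-0.3,0,0,0.02,0,0,0],
    [-0.3,0,0,0.01,0,0,0],
    [-0.3,0,0,0.0075,0,0,0],
    [-0.3,0,0,0,0,0,0],
    [-0.3,0,0,0,0,0,0],
    [1,0,0,0,0,0,0],
    [1,0,0,0,0,0,0]
  ],
  "squeeze": 30
}}

```text
time_s: 5.95
eef_pos: [439.7, -275.0, 3.7]
ee_rot: [0.0, 0.595, 0.804, -0.0]
force: [-1.1, 0.4, -1.2]
grip_width: 0.284
grip_force: 29.8
```

Call:
{"method": "send_rows", "body": {
  "targets": [
    [1,0,0,0,0,0,0],
    [1,0,0,0,0,0,0],
    [1,0,0,0,0,0,0],
    [1,0,0,-0.01,0,0,0],
    [1,0,0,-0.04,0,0,0],
    [1,0,0,-0.05,0,0,0],
    [1,0,0,-0.05,0,0,0],
    [1,0,0,-0.05,0,0,0],
    [1,0,0,0,0,0,0],
    [1,0,0,0,0,0,0]
  ]
}}

```text
time_s: 7.2
eef_pos: [439.1, -274.4, 202.4]
ee_rot: [-0.001, 0.595, 0.804, 0.0]
force: [-0.1, 0.8, -2.1]
grip_width: 0.284
grip_force: 29.9
```

Block held at 0.284 of 85 mm, about 24 mm. Next, the gauge.

Call:
{"method": "send_rows", "body": {
  "targets": [
    [1,0,0,0,0,0,-0.177],
    [1,0,0,0,0,0,-0.177],
    [1,0,0,0,0,0,-0.177],
    [1,0,0,0,0,0,-0.177],
    [1,0,0,0,0,0,-0.177],
    [1,0,0,0,0,0,-0.177],
    [1,0,0,0,0,0,-0.177],
    [1,0,0.03,0,0,0,0],
    [1,0,0.05,0,0,0,0],
    [1,0,0.05,0,0,0,0]
  ]
}}

```text
time_s: 8.45
eef_pos: [443.2, -143.2, 201.6]
ee_rot: [-0.001, 0.018, 1.0, 0.001]
force: [1.0, 0.3, -0.6]
grip_width: 0.289
grip_force: 29.9
```

Call:
{"method": "send_rows", "body": {
  "targets": [
    [1,0,0.055,0,0,0,0],
    [1,0,0.055,0,0,0,0],
    [1,0,0.055,0,0,0,0],
    [1,0,0.055,0,0,0,0],
    [1,0,0.055,0,0,0,0],
    [1,0,0.055,0,0,0,0],
    [1,0,0.055,0,0,0,0],
    [1,0.005,0.05,0,0,0,0],
    [1,0,0.03,0,0,0,0],
    [1,0,0,0,0,0,0]
  ]
}}

```text
time_s: 9.7
eef_pos: [454.2, 321.3, 201.1]
ee_rot: [-0.002, 0.016, 1.0, -0.001]
force: [-0.4, -0.4, -1.2]
grip_width: 0.28
grip_force: 30.0
```

```bash
python3 - <<'E'
from h import *
s,R,p=tool();print(s["time_s"],p.round(1),s["grip_width"],s["joints"].round(2))
w=cap("wrist");g=(455,325)
im,r=block(w,g,44,70)
for q in r:
  for k in q:print(k,rel(k))
cv2.imwrite("pics/f.png",np.hstack([cv2.resize(w["img"],(480,300)),cv2.resize(im,(300,300))])[:,:,::-1])
for q in("seated_block","handle_top","pointer_tip","red_line"):
    z={"seated_block":24,"handle_top":66}.get(q,22)
    print(q,[(at(w,r["point"],z).round(1),round(r["score"],2)) for r in ctrl.landmark_of(q,w)][:4])
E
```

```text
9.7 [454.2 321.3 201.1] 0.28020177098253185 [ 0.4   0.41  1.44  0.    1.29 -1.13]
(516.2, 318.5, 56.0, 17.5, np.float32(-90.0)) (array([-61.7,   0.4]), np.float64(88.08))
(452.4, 334.2, 40.6, 25.0, np.float32(1.7)) (array([ 2.6, 14. ]), np.float64(88.08))
(512.1, 311.9, 42.0, 8.7, np.float32(84.8)) (array([-57.9,  -6.3]), np.float64(88.08))
(452.3, 334.2, 39.4, 24.2, np.float32(1.1)) (array([ 2.7, 14. ]), np.float64(88.08))
seated_block [(array([454.6, 333.7,  24. ]), 0.85), (array([468.5, -24.5,  24. ]), 0.24)]
handle_top [(array([457.4, 228.5,  66. ]), 0.61), (array([437.5, 277.5,  66. ]), 0.35)]
pointer_tip [(array([489.2, 332.9,  22. ]), 0.62)]
red_line [(array([492.7, 301.8,  22. ]), 0.8)]
```

View pics/f.png

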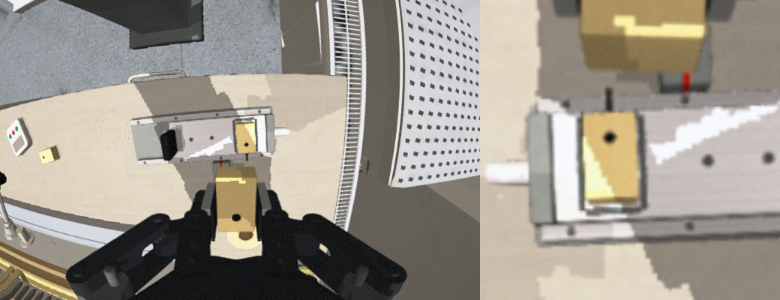

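Seated block is at rect-view (610,155), about (452.4,334.2), with its long axis about 1.4° off world x. The pointer is at (608,100), the red line at (686,80), and the second brass block is visible at (47,155). I'll align and lower for a closer check.

Call:
{"method": "send_rows", "body": {
  "targets": [
    [1,0,0,0,0,0,-0.058],
    [1,0.0015,0.013,0.01,0,0,0],
    [1,0,0,0.02,0,0,0],
    [1,0,0,0.015,0,0,0],
    [1,0,0,0,0,0,0],
    [1,0,0,0,0,0,0],
    [1,0,0,0,0,0,0],
    [1,0,0,0,0,0,0],
    [1,0,0,0,0,0,0],
    [1,0,0,0,0,0,0]
  ]
}}

```text
time_s: 11.2
eef_pos: [453.5, 333.0, 158.3]
ee_rot: [0.0, -0.012, 1.0, 0.0]
force: [0.4, -0.6, -0.5]
grip_width: 0.284
grip_force: 30.0
```

```bash
python3 - <<'E'
from h import *
s,R,p=tool();print(s["time_s"],p.round(1))
w=cap("wrist");g=(452.4,334.2)
im,r=block(w,g,44,40,(140,170,205))
for q in r:
  for k in q:print(k,rel(k))
im2,r=block(w,p[:2],p[2]+16.3,40,(100,140,170,205))
for q in r:
  for k in q:print('held',k,rel(k))
cv2.imwrite("pics/g.png",np.hstack([cv2.resize(im,(390,390),interpolation=2),cv2.resize(im2,(390,390),interpolation=2)])[:,:,::-1])
E
```

```text
11.2 [453.5 333.  158.3]
(485.9, 333.9, 50.5, 13.0, np.float32(-90.0)) (array([-32.5,   0.1]), np.float64(91.33))
(452.6, 334.2, 40.2, 25.5, np.float32(2.1)) (array([0.8, 1.2]), np.float64(91.33))
(490.9, 333.2, 48.0, 3.0, np.float32(-90.0)) (array([-37.5,  -0.7]), np.float64(91.33))
(452.9, 334.2, 40.0, 24.9, np.float32(2.8)) (array([0.5, 1.2]), np.float64(91.33))
(453.1, 334.1, 38.2, 23.8, np.float32(1.7)) (array([0.3, 1.1]), np.float64(91.33))
held (np.float64(457.2), np.float64(331.5), 60.5, 28.0, np.float32(0.0)) (array([-3.7, -1.6]), np.float64(91.33))
held (np.float64(419.5), np.float64(332.7), 12.5, 11.0, np.float32(-90.0)) (array([33.9,  0.5]), np.float64(91.33))
held (np.float64(451.2), np.float64(333.0), 44.8, 24.6, np.float32(0.8)) (array([2.2, 0. ]), np.float64(91.33))
held (np.float64(419.5), np.float64(332.7), 12.5, 11.0, np.float32(-90.0)) (array([33.9,  0.5]), np.float64(91.33))
held (np.float64(453.2), np.float64(333.0), 39.7, 24.5, np.float32(0.8)) (array([0.2, 0. ]), np.float64(91.33))
held (np.float64(419.5), np.float64(332.7), 12.5, 11.0, np.float32(-90.0)) (array([33.9,  0.5]), np.float64(91.33))
held (np.float64(467.7), np.float64(333.0), 23.0, 9.5, np.float32(-90.0)) (array([-14.3,  -0.3]), np.float64(91.33))
held (np.float64(419.5), np.float64(332.7), 11.5, 11.0, np.float32(-90.0)) (array([33.9,  0.5]), np.float64(91.33))
```

View pics/g.png

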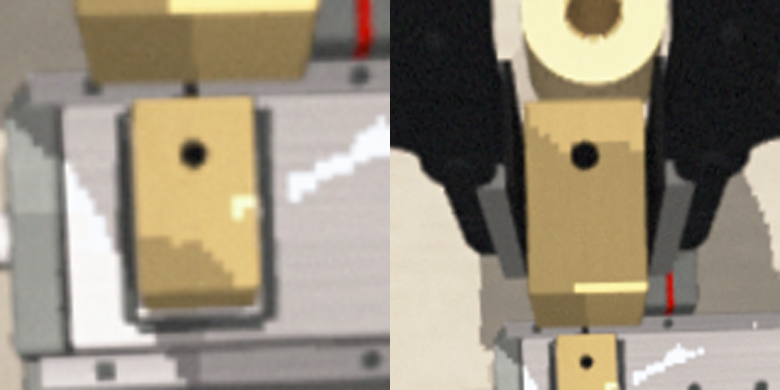

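Held block (right) sits square in the fingers. Seated block (left) is about 1.3° further round and offset about (0.5,1.2) mm in the tool frame. I'll correct and lower.

Call:
{"method": "send_rows", "body": {
  "targets": [
    [1,0.0005,0.0012,0.02,0,0,-0.022],
    [1,0,0,0.03,0,0,0],
    [1,0,0,0.03,0,0,0],
    [1,0,0,0.015,0,0,0],
    [1,0,0,0.007,0,0,0],
    [1,0,0,0.003,0,0,0],
    [1,0,0,0,0,0,0],
    [1,0,0,0,0,0,0],
    [1,0,0,0,0,0,0],
    [1,0,0,0,0,0,0]
  ]
}}

```text
time_s: 12.5
eef_pos: [452.9, 334.2, 53.3]
ee_rot: [0.0, -0.023, 1.0, 0.0]
force: [-0.8, -0.3, -1.8]
grip_width: 0.282
grip_force: 30.0
```

```bash
python3 - <<'E'
from h import *
s,R,p=tool();print(s["time_s"],p.round(1),s["force"].round(1))
w=cap("wrist")
im2,r=block(w,p[:2],p[2]-3.7,40,(140,))
im3,r=block(w,p[:2],p[2]+16.3,40,(140,170,190))
for q in r:
  for k in q:print('held',k,rel(k))
cv2.imwrite("pics/i.png",np.hstack([cv2.resize(im2,(390,390),interpolation=2),cv2.resize(im3,(390,390),interpolation=2)])[:,:,::-1])
E
```

```text
12.5 [452.9 334.2  53.3] [-0.8 -0.3 -1.8]
held (np.float64(453.0), np.float64(334.3), 40.2, 24.7, np.float32(2.4)) (array([-0.1,  0.1]), np.float64(92.59))
held (np.float64(453.1), np.float64(334.1), 39.6, 24.3, np.float32(2.4)) (array([-0.2, -0.1]), np.float64(92.59))
held (np.float64(468.1), np.float64(334.4), 22.7, 9.0, np.float32(-87.7)) (array([-15.2,  -0.5]), np.float64(92.59))
```

View pics/i.png

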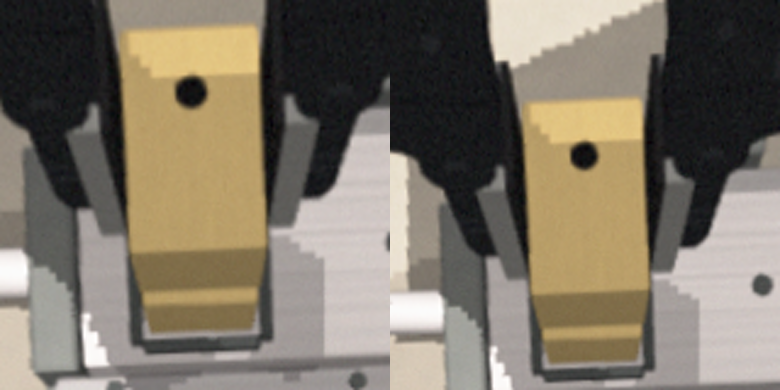

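Held block sits over the seated one with edges parallel, 5–6 mm above it. I'll lower.

Call:
{"method": "send_rows", "body": {
  "targets": [
    [1,0,0,0.003,0,0,0],
    [1,0,0,0.0015,0,0,0],
    [1,0,0,0.0008,0,0,0],
    [1,0,0,0.0004,0,0,0],
    [1,0,0,0,0,0,0],
    [1,0,0,0,0,0,0],
    [1,0,0,0,0,0,0],
    [1,0,0,0,0,0,0],
    [1,0,0,0,0,0,0],
    [1,0,0,0,0,0,0]
  ]
}}

```text
time_s: 13.8
eef_pos: [452.9, 334.2, 47.6]
ee_rot: [0.0, -0.023, 1.0, 0.0]
force: [-1.9, -0.7, 3.1]
grip_width: 0.283
grip_force: 30.5
```

Contact made. Release and rise.

Call:
{"method": "send_rows", "body": {
  "targets": [
    [0.2,0,0,0,0,0,0],
    [-0.1,0,0,0,0,0,0],
    [-0.3,0,0,0,0,0,0],
    [-0.3,0,0,0,0,0,0],
    [-0.3,0,0,-0.02,0,0,0],
    [-0.3,0,0,-0.04,0,0,0],
    [-0.3,0,0,-0.05,0,0,0],
    [-0.3,0,0,-0.03,0,0,0],
    [-0.3,0,0,0,0,0,0],
    [-0.3,0,0,0,0,0,0]
  ]
}}

```text
time_s: 15.05
eef_pos: [452.5, 334.0, 186.3]
ee_rot: [-0.001, -0.023, 1.0, -0.0]
force: [-0.1, -0.5, -0.7]
grip_width: 0.654
grip_force: 0.0
```

```bash
python3 - <<'E'
from h import *
s,R,p=tool();print(s["time_s"],p.round(1),s["force"].round(1))
w=cap("wrist")
im,r=block(w,(453,334),64,40,(140,170,190,205))
for q in r:
  for k in q:print('top',k,rel(k))
im,r=block(w,(478,-48),20,60,(140,170,190,205))
for q in r:
  for k in q:print('b1',k,rel(k))
a=cap("scene");im,r=block(a,(478,-48),20,40,(140,170,190,205))
for q in r:
  for k in q:print('b1s',k,rel(k))
E
```

```text
15.05 [452.5 334.  186.3] [-0.1 -0.5 -0.7]
top (453.0, 334.1, 41.1, 25.3, np.float32(2.9)) (array([-0.6,  0.1]), np.float64(92.59))
top (453.4, 334.1, 40.0, 24.7, np.float32(2.9)) (array([-1. ,  0.1]), np.float64(92.59))
top (453.2, 334.0, 39.5, 24.3, np.float32(2.9)) (array([-0.8,  0. ]), np.float64(92.59))
top (453.1, 333.9, 38.5, 23.7, np.float32(3.1)) (array([-0.7, -0.1]), np.float64(92.59))
b1 (471.8, -37.8, 33.7, 25.6, np.float32(-87.7)) (array([  -2.6, -372.2]), np.float64(92.59))
b1 (466.0, -34.1, 37.6, 19.8, np.float32(59.6)) (array([   3. , -368.3]), np.float64(92.59))
b1 (466.0, -34.5, 37.0, 19.2, np.float32(59.9)) (array([   3. , -368.7]), np.float64(92.59))
```

First block is flush, about 0.3 mm off. Next, the second block.

Call:
{"method": "send_rows", "body": {
  "targets": [
    [-0.3,0,-0.05,0,0,0,0],
    [-0.3,0,-0.053,0,0,0,0],
    [-0.3,0,-0.053,0,0,0,0],
    [-0.3,0,-0.053,0,0,0,0],
    [-0.3,0,-0.053,0,0,0,0],
    [-0.3,0,-0.053,0,0,0,0],
    [-0.3,0,-0.053,0,0,0,0],
    [-0.3,0,0,0,0,0,0.178],
    [-0.3,0,0,0,0,0,0.178],
    [-0.3,0,0,0,0,0,0.178]
  ]
}}

```text
time_s: 16.4
eef_pos: [469.2, -33.5, 186.6]
ee_rot: [-0.001, 0.245, 0.97, 0.0]
force: [-0.1, 0.1, 0.1]
grip_width: 0.65
grip_force: 0.0
```

Call:
{"method": "send_rows", "body": {
  "targets": [
    [-0.3,0,0,0,0,0,0.178],
    [-0.3,0,0,0,0,0,0.178],
    [-0.3,0,0,0,0,0,0.178],
    [-0.3,0,0,0,0,0,0.178],
    [-0.3,0,0,0,0,0,0.178],
    [-0.3,0,0,0,0,0,0.178],
    [-0.3,0,0,0,0,0,0.178],
    [-0.3,0,0,0,0,0,0.178],
    [-0.3,0,0,0,0,0,0.178],
    [-0.3,0,0,0,0,0,0]
  ]
}}

```text
time_s: 17.65
eef_pos: [469.2, -33.4, 186.7]
ee_rot: [-0.001, 0.865, 0.502, -0.001]
force: [-0.7, -0.2, -0.6]
grip_width: 0.648
grip_force: 0.0
```

```bash
python3 - <<'E'
from h import *
s,R,p=tool();print(s["time_s"],p.round(1),s["joints"].round(2))
w=cap("wrist")
im,r=block(w,(472,-42),20,50,(140,170,190,205))
for q in r:
  for k in q:print('b1',k,rel(k))
cv2.imwrite("pics/j.png",np.hstack([cv2.resize(w["img"],(480,300)),cv2.resize(im,(300,300))])[:,:,::-1])
E
```

```text
17.65 [469.2 -33.4 186.7] [-0.32  0.24  1.72  0.    1.19  0.2 ]
b1 (475.6, -44.8, 41.0, 26.3, np.float32(-78.9)) (array([-6.8, 11.1]), np.float64(-29.58))
b1 (475.5, -45.0, 40.2, 25.4, np.float32(-79.3)) (array([-7. , 11.1]), np.float64(-29.58))
b1 (475.7, -45.0, 39.6, 24.7, np.float32(-79.2)) (array([-6.9, 11.3]), np.float64(-29.58))
b1 (475.7, -45.2, 39.0, 23.8, np.float32(-79.5)) (array([-7.1, 11.4]), np.float64(-29.58))
```

Call:
{"method": "send_rows", "body": {
  "targets": [
    [-0.3,0,0,0,0,0,-0.176],
    [-0.3,0,0,0,0,0,-0.176],
    [-0.3,0,0,0,0,0,-0.176],
    [-0.3,0,0,0,0,0,-0.176],
    [-0.3,-0.0126,0.0042,0.016,0,0,0],
    [-0.3,0,0,0.02,0,0,0],
    [-0.3,0,0,0.02,0,0,0],
    [-0.3,0,0,0,0,0,0],
    [-0.3,0,0,0,0,0,0],
    [-0.3,0,0,0,0,0,0]
  ]
}}

```text
time_s: 18.95
eef_pos: [476.3, -45.3, 132.1]
ee_rot: [0.001, 0.639, 0.769, 0.0]
force: [0.2, 0.3, 0.9]
grip_width: 0.649
grip_force: 0.0
```

```bash
python3 - <<'E'
from h import *
s,R,p=tool();print(s["time_s"],p.round(1),s["joints"].round(2))
w=cap("wrist")
im,r=block(w,(475.6,-45),20,50,(140,170,190,205))
for q in r:
  for k in q:print('b1',k,rel(k))
cv2.imwrite("pics/j.png",np.hstack([cv2.resize(w["img"],(480,300)),cv2.resize(im,(300,300))])[:,:,::-1])
E
```

```text
18.95 [476.3 -45.3 132.1] [-0.34  0.32  1.77 -0.    1.05 -0.52]
b1 (475.5, -44.4, 41.1, 25.8, np.float32(-79.7)) (array([ 1. , -0.6]), np.float64(10.53))
b1 (475.6, -44.8, 40.2, 25.6, np.float32(-80.3)) (array([ 0.5, -0.6]), np.float64(10.53))
b1 (475.4, -44.9, 39.8, 25.2, np.float32(-80.5)) (array([ 0.5, -0.8]), np.float64(10.53))
b1 (475.5, -45.0, 39.2, 24.7, np.float32(-80.1)) (array([ 0.4, -0.7]), np.float64(10.53))
```

View pics/j.png

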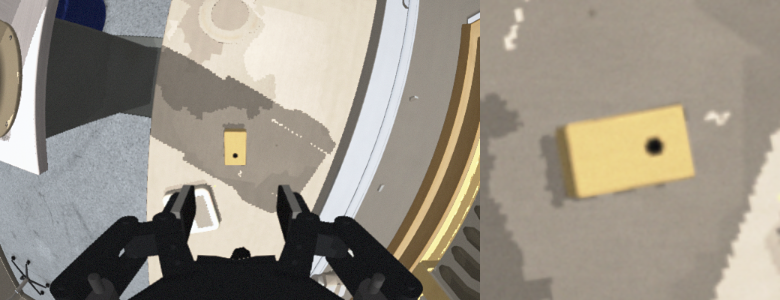

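Block 2 is centred at (235,147). The timer corner at (200,205) is near the left finger, so I'll check its clearance.

```bash
python3 - <<'E'
from h import *
w=cap("wrist")
for px in((165,190),(185,185),(210,190),(218,228)): print(at(w,np.array(px)*4/3,19).round())
E
```

```text
[ 398. -115.   19.]
[ 424. -102.   19.]
[ 455. -103.   19.]
[ 473. -158.   19.]
```

Timer is about 38 mm clear. Descend and grip.

Call:
{"method": "send_rows", "body": {
  "targets": [
    [-0.3,0.0003,-0.0007,0.03,0,0,0.013],
    [-0.3,0,0,0.03,0,0,0],
    [-0.3,0,0,0.03,0,0,0],
    [-0.3,0,0,0.02,0,0,0],
    [-0.3,0,0,0.01,0,0,0],
    [-0.3,0,0,0.0085,0,0,0],
    [-0.3,0,0,0,0,0,0],
    [-0.3,0,0,0,0,0,0],
    [1,0,0,0,0,0,0],
    [1,0,0,0,0,0,0]
  ]
}}

```text
time_s: 20.3
eef_pos: [475.5, -45.0, 3.5]
ee_rot: [0.0, 0.644, 0.765, 0.0]
force: [-0.6, 0.9, -0.9]
grip_width: 0.287
grip_force: 29.4
```

Call:
{"method": "send_rows", "body": {
  "targets": [
    [1,0,0,0,0,0,0],
    [1,0,0,0,0,0,0],
    [1,0,0,-0.01,0,0,0],
    [1,0,0,-0.04,0,0,0],
    [1,0,0,-0.05,0,0,0],
    [1,0,0,-0.05,0,0,0],
    [1,0,0,-0.05,0,0,0],
    [1,0,0,0,0,0,0],
    [1,0,0,0,0,0,0],
    [1,0,0,0,0,0,0]
  ]
}}

```text
time_s: 21.55
eef_pos: [474.5, -44.7, 201.6]
ee_rot: [-0.001, 0.644, 0.765, -0.001]
force: [-0.6, -0.5, -0.9]
grip_width: 0.282
grip_force: 30.1
```

```bash
python3 - <<'E'
from h import *
s,R,p=tool();print(s["time_s"],p.round(1),s["joints"].round(2),rel((453,334)))
w=cap("wrist")
im3,r=block(w,p[:2],p[2]+16.3,40,(140,170,190))
for q in r:
  for k in q:print('held',k,rel(k))
E
```

```text
21.55 [474.5 -44.7 201.6] [-0.34  0.24  1.68 -0.    1.23 -0.51] (array([376.8,  43.2]), np.float64(9.79))
held (np.float64(474.6), np.float64(-44.7), 40.1, 24.8, np.float32(-79.3)) (array([ 0. , -0.1]), np.float64(9.79))
held (np.float64(476.4), np.float64(-53.9), 24.7, 20.9, np.float32(10.3)) (array([-9.3,  0.1]), np.float64(9.79))
held (np.float64(476.2), np.float64(-54.1), 24.2, 20.5, np.float32(10.3)) (array([-9.5, -0.1]), np.float64(9.79))
```

Call:
{"method": "send_rows", "body": {
  "targets": [
    [1,0,0,0,0,0,-0.16],
    [1,0,0,0,0,0,-0.16],
    [1,0,0,0,0,0,-0.16],
    [1,0,0,0,0,0,-0.16],
    [1,0,0,0,0,0,-0.16],
    [1,0,0,0,0,0,-0.16],
    [1,0,0,0,0,0,-0.16],
    [1,0,0,0,0,0,-0.16],
    [1,0,0,0,0,0,-0.165],
    [1,0,0.03,0,0,0,0]
  ]
}}

```text
time_s: 22.85
eef_pos: [473.7, -15.5, 202.0]
ee_rot: [-0.001, -0.022, 1.0, 0.0]
force: [0.2, 1.0, -1.8]
grip_width: 0.285
grip_force: 30.1
```

Call:
{"method": "send_rows", "body": {
  "targets": [
    [1,0.006,0.055,0,0,0,0],
    [1,0,0.055,0,0,0,0],
    [1,0,0.055,0,0,0,0],
    [1,0,0.055,0,0,0,0],
    [1,0,0.055,0,0,0,0],
    [1,0,0.044,0,0,0,0],
    [1,0,0.03,0,0,0,0],
    [1,0,0,0.02,0,0,0],
    [1,0,0,0,0,0,0],
    [1,0,0,0,0,0,0]
  ]
}}

```text
time_s: 24.1
eef_pos: [452.3, 333.2, 183.2]
ee_rot: [-0.0, -0.022, 1.0, -0.0]
force: [0.4, -0.4, -0.8]
grip_width: 0.286
grip_force: 30.1
```

```bash
python3 - <<'E'
from h import *
s,R,p=tool();print(s["time_s"],p.round(1),s["joints"].round(2),rel((453,334)))
w=cap("wrist")
im3,r=block(w,p[:2],p[2]+16.3,40,(140,155,170,190))
for q in r:
  for k in q:print('held',k,rel(k))
im3,r=block(w,(453,334),64,40,(140,155,170,190))
for q in r:
  for k in q:print('top',k,rel(k))
E
```

```text
24.1 [452.3 333.2 183.2] [ 0.43  0.43  1.46 -0.    1.25 -1.19] (array([-0.7,  0.8]), np.float64(92.56))
held (np.float64(454.3), np.float64(333.2), 52.0, 26.0, np.float32(0.0)) (array([-1.8, -0.1]), np.float64(92.55))
held (np.float64(418.3), np.float64(332.2), 12.0, 11.0, np.float32(-90.0)) (array([34.2,  0.5]), np.float64(92.55))
held (np.float64(456.3), np.float64(333.2), 48.0, 26.0, np.float32(0.0)) (array([-3.8, -0.2]), np.float64(92.55))
held (np.float64(418.3), np.float64(332.2), 12.0, 11.0, np.float32(-90.0)) (array([34.2,  0.5]), np.float64(92.55))
held (np.float64(456.3), np.float64(333.2), 48.0, 26.0, np.float32(0.0)) (array([-3.8, -0.2]), np.float64(92.55))
held (np.float64(418.3), np.float64(332.2), 12.0, 11.0, np.float32(-90.0)) (array([34.2,  0.5]), np.float64(92.55))
held (np.float64(470.9), np.float64(333.0), 26.3, 17.9, np.float32(-88.0)) (array([-18.4,  -1. ]), np.float64(92.55))
held (np.float64(418.3), np.float64(331.9), 11.5, 11.0, np.float32(-90.0)) (array([34.2,  0.2]), np.float64(92.55))
top (487.2, 334.8, 50.5, 11.5, np.float32(-90.0)) (array([-34.8,   0. ]), np.float64(92.55))
top (453.2, 334.2, 40.4, 25.0, np.float32(2.9)) (array([-0.8,  1. ]), np.float64(92.55))
top (491.5, 334.8, 49.5, 3.0, np.float32(-90.0)) (array([-39.1,  -0.2]), np.float64(92.55))
top (453.2, 334.2, 40.3, 25.0, np.float32(2.7)) (array([-0.8,  1. ]), np.float64(92.55))
top (491.8, 334.2, 48.5, 2.5, np.float32(-90.0)) (array([-39.4,  -0.8]), np.float64(92.55))
top (453.3, 334.1, 39.8, 24.6, np.float32(3.3)) (array([-0.9,  0.8]), np.float64(92.55))
top (453.1, 334.3, 39.0, 24.1, np.float32(3.3)) (array([-0.7,  1.1]), np.float64(92.55))
```

Call:
{"method": "send_rows", "body": {
  "targets": [
    [1,-0.0007,0.0009,0.02,0,0,0],
    [1,0,0,0.03,0,0,0],
    [1,0,0,0.03,0,0,0],
    [1,0,0,0.02,0,0,0],
    [1,0,0,0.008,0,0,0],
    [1,0,0,0.003,0,0,0],
    [1,0,0,0,0,0,0],
    [1,0,0,0,0,0,0],
    [1,0,0,0,0,0,0],
    [1,0,0,0,0,0,0]
  ]
}}

```text
time_s: 25.4
eef_pos: [452.8, 334.4, 72.2]
ee_rot: [0.0, -0.023, 1.0, 0.0]
force: [-0.7, -0.5, -1.8]
grip_width: 0.283
grip_force: 30.1
```

```bash
python3 - <<'E'
from h import *
s,R,p=tool();print(s["time_s"],p.round(1),s["force"].round(1))
w=cap("wrist")
im2,r=block(w,p[:2],64,40,(140,))
im3,r=block(w,p[:2],p[2]+16.4,40,(140,155,170,190))
for q in r:
  for k in q:print('held',k,rel(k))
cv2.imwrite("pics/k.png",np.hstack([cv2.resize(im2,(390,390),interpolation=2),cv2.resize(im3,(390,390),interpolation=2)])[:,:,::-1])
E
```

```text
25.4 [452.8 334.4  72.2] [-0.7 -0.5 -1.8]
held (np.float64(453.0), np.float64(334.4), 40.2, 24.7, np.float32(2.6)) (array([-0.2, -0. ]), np.float64(92.6))
held (np.float64(453.1), np.float64(334.4), 40.0, 24.6, np.float32(2.5)) (array([-0.3, -0. ]), np.float64(92.6))
held (np.float64(453.2), np.float64(334.1), 39.6, 24.1, np.float32(2.7)) (array([-0.4, -0.3]), np.float64(92.6))
held (np.float64(467.3), np.float64(334.8), 23.2, 10.6, np.float32(-87.5)) (array([-14.5,  -0.3]), np.float64(92.6))
```

View pics/k.png

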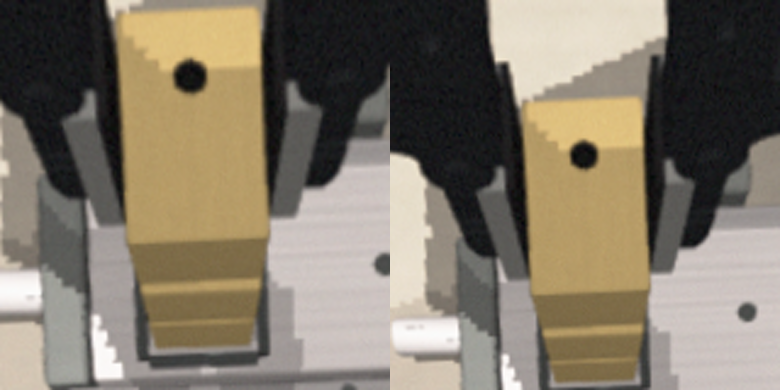

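The held block is over the pile with all three edges parallel and aligned (bottom edges at left-view rows 240, 290 and 325). Lower.

Call:
{"method": "send_rows", "body": {
  "targets": [
    [1,0,0,0.002,0,0,0],
    [1,0,0,0.0015,0,0,0],
    [1,0,0,0.0008,0,0,0],
    [1,0,0,0.0004,0,0,0],
    [1,0,0,0,0,0,0],
    [1,0,0,0,0,0,0],
    [1,0,0,0,0,0,0],
    [1,0,0,0,0,0,0],
    [1,0,0,0,0,0,0],
    [1,0,0,0,0,0,0]
  ]
}}

```text
time_s: 26.7
eef_pos: [452.8, 334.4, 67.4]
ee_rot: [0.0, -0.023, 1.0, 0.0]
force: [-1.1, -1.0, 2.7]
grip_width: 0.28
grip_force: 30.6
```

Call:
{"method": "send_rows", "body": {
  "targets": [
    [0.2,0,0,0,0,0,0],
    [-0.1,0,0,0,0,0,0],
    [-0.3,0,0,0,0,0,0],
    [-0.3,0,0,0,0,0,0],
    [-0.3,0,0,-0.02,0,0,0],
    [-0.3,0,0,-0.04,0,0,0],
    [-0.3,0,0,-0.05,0,0,0],
    [-0.3,0,0,-0.03,0,0,0],
    [-0.3,0,-0.05,0,0,0,0],
    [-0.3,0,-0.05,0,0,0,0]
  ]
}}

```text
time_s: 27.95
eef_pos: [457.1, 233.5, 207.5]
ee_rot: [0.0, -0.023, 1.0, 0.0]
force: [0.6, -0.2, -0.2]
grip_width: 0.652
grip_force: 0.0
```

Call:
{"method": "send_rows", "body": {
  "targets": [
    [-0.3,0,0,0,0,0,0],
    [-0.3,0,0,0,0,0,0],
    [-0.3,0,0,0,0,0,0],
    [-0.3,0,0,0,0,0,0],
    [-0.3,0,0,0,0,0,0],
    [-0.3,0,0,0,0,0,0],
    [-0.3,0,0,0,0,0,0],
    [-0.3,0,0,0,0,0,0],
    [-0.3,0,0,0,0,0,0],
    [-0.3,0,0,0,0,0,0]
  ]
}}

```text
time_s: 29.2
eef_pos: [457.3, 234.4, 207.3]
ee_rot: [-0.0, -0.023, 1.0, -0.0]
force: [0.8, -0.1, -0.5]
grip_width: 0.653
grip_force: 0.0
```

```bash
python3 - <<'E'
from h import *
s,R,p=tool();print(s["time_s"],p.round(1),s["joints"].round(2))
w=cap("wrist")
im3,r=block(w,(453,334),84,40,(140,170,190))
for q in r:
  for k in q:print('top',k,rel(k))
for q,z in(("handle_top",66),("pointer_tip",22),("red_line",20)):
    for r in ctrl.landmark_of(q,w)[:3]: X=at(w,r["point"],z);print(q,np.round(r["point"],1),X.round(1),round(r["score"],2),rel(X))
A=topblock(w,(470,315),20,70); B=topblock(w,(455,228),66,40)
cv2.imwrite("pics/l.png",np.hstack([cv2.resize(A,(560,560),interpolation=2)[:400],cv2.resize(B,(230,400),interpolation=2)])[:,:,::-1])
E
```

```text
29.2 [457.3 234.4 207.3] [ 0.25  0.31  1.57  0.    1.26 -1.37]
top (451.9, 334.1, 41.3, 25.6, np.float32(2.4)) (array([ 0.9, 99.8]), np.float64(92.59))
top (452.5, 334.3, 40.2, 25.2, np.float32(2.4)) (array([ 0.3, 99.9]), np.float64(92.59))
top (452.7, 334.4, 39.8, 25.1, np.float32(2.0)) (array([  0.1, 100. ]), np.float64(92.59))
handle_top [309.  190.4] [458.2 229.4  66. ] 0.74 (array([-0.7, -5.1]), np.float64(92.59))
pointer_tip [400.7 209.4] [487.2 334.8  22. ] 0.98 (array([-34.4,  98.9]), np.float64(92.59))
red_line [368.8 214.6] [495.6 298.3  20. ] 0.96 (array([-41.2,  62.1]), np.float64(92.59))
red_line [410.7 184.6] [457.9 343.7  20. ] 0.63 (array([ -5.6, 109.1]), np.float64(92.59))
```

View pics/l.png

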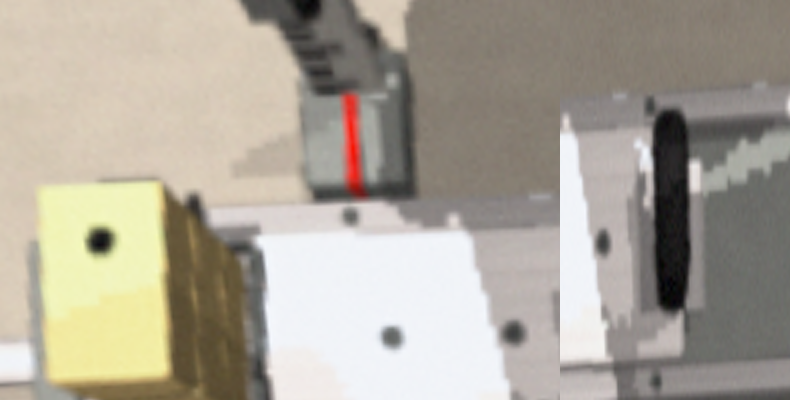

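The view shows the pile with flush edges (top centre (452.6,334.3), yaw 2.4°). The pointer is at A-view (194,205), the red line's near end at (362,195), about 41 mm along, and the handle top at right-view (671,210), about (457.5,229.4). Now I'll take the handle.

Call:
{"method": "send_rows", "body": {
  "targets": [
    [-0.3,0,-0.005,0.03,0,0,0],
    [-0.3,0,0,0.04,0,0,0],
    [-0.3,0,0,0.04,0,0,0],
    [-0.3,0,0,0.03,0,0,0],
    [-0.3,0,0,0.02,0,0,0],
    [-0.3,0,0,0.015,0,0,0],
    [-0.3,0,0,0,0,0,0],
    [-0.3,0,0,0,0,0,0],
    [-0.3,0,0,0,0,0,0],
    [-0.3,0,0,0,0,0,0]
  ]
}}

```text
time_s: 30.65
eef_pos: [457.7, 229.5, 32.7]
ee_rot: [0.0, -0.023, 1.0, 0.0]
force: [0.2, 0.5, -0.4]
grip_width: 0.648
grip_force: 0.0
```

```bash
python3 - <<'E'
from h import *
s,R,p=tool();print(s["time_s"],p.round(1),s["force"].round(1))
w=cap("wrist")
for q,z in(("handle_top",66),("pointer_tip",22),("red_line",20)):
    for r in ctrl.landmark_of(q,w)[:3]: X=at(w,r["point"],z);print(q,np.round(r["point"],1),X.round(1),round(r["score"],2),rel(X))
A=topblock(w,(457,229),66,30);g=A.max(2)
cs=g[50:70];print((np.where(cs.mean(0)<60)[0]))
E
```

```text
30.65 [457.7 229.5  32.7] [ 0.2  0.5 -0.4]
handle_top [313.8 292.6] [456.4 229.2  66. ] 0.75 (array([ 1.2, -0.3]), np.float64(92.59))
pointer_tip [473.3 297.2] [491.1 336.1  22. ] 0.65 (array([-38.3, 105. ]), np.float64(92.59))
[  0   1   2   3   4   5   6   7   8  48  49  50  51  52  53  54  55  56
  57  58  59  60  61  62  63  64  65  66  67  68  69  70 108 109 110 111
 112 113 114 115 116 117 118 119]
```

Call:
{"method": "send_rows", "body": {
  "targets": [
    [0.3,0,0,0,0,0,0],
    [0.6,0,0,0,0,0,0],
    [1,0,0,0,0,0,0],
    [1,0,0,0,0,0,0],
    [1,0,0,0,0,0,0],
    [1,0,0,0,0,0,0],
    [1,0,-0.0005,0,0,0,0],
    [1,0,-0.001,0,0,0,0],
    [1,0,-0.0015,0,0,0,0],
    [1,0,-0.002,0,0,0,0]
  ],
  "squeeze": 60
}}

```text
time_s: 32.1
eef_pos: [457.7, 224.6, 32.4]
ee_rot: [0.0, -0.023, 1.0, 0.0]
force: [-2.0, 3.7, 5.5]
grip_width: 0.132
grip_force: 59.3
```

Call:
{"method": "send_rows", "body": {
  "targets": [
    [1,0,-0.002,0,0,0,0],
    [1,0,-0.002,0,0,0,0],
    [1,0,-0.002,0,0,0,0],
    [1,0,-0.002,0,0,0,0],
    [1,0,-0.002,0,0,0,0],
    [1,0,-0.002,0,0,0,0],
    [1,0,-0.002,0,0,0,0],
    [1,0,-0.002,0,0,0,0],
    [1,0,-0.002,0,0,0,0],
    [1,0,-0.002,0,0,0,0]
  ]
}}

```text
time_s: 33.35
eef_pos: [458.5, 204.7, 32.4]
ee_rot: [-0.0, -0.023, 1.0, 0.0]
force: [-3.9, 6.0, 5.9]
grip_width: 0.128
grip_force: 59.3
```

Call:
{"method": "send_rows", "body": {
  "targets": [
    [1,0,-0.002,0,0,0,0],
    [1,0,-0.002,0,0,0,0],
    [1,0,-0.002,0,0,0,0],
    [1,0,-0.0015,0,0,0,0],
    [1,0,-0.001,0,0,0,0],
    [1,0,-0.0005,0,0,0,0],
    [1,0,0,0,0,0,0],
    [1,0,0,0,0,0,0],
    [1,0,0,0,0,0,0],
    [1,0,0,0,0,0,0]
  ]
}}

```text
time_s: 34.6
eef_pos: [458.8, 195.8, 32.4]
ee_rot: [-0.0, -0.023, 1.0, 0.0]
force: [-3.4, 7.0, 5.9]
grip_width: 0.129
grip_force: 59.4
```

```bash
cat > m.py <<'E'
from h import *
s,R,p=tool();print(s["time_s"],p.round(1),s["force"].round(1),s["grip_force"],s["grip_width"])
u=np.array([-.045,.999])
for n in("wrist","scene","side"):
    w=cap(n)
    D={}
    for q,z in(("pointer_tip",22),("red_line",20)):
        for r in ctrl.landmark_of(q,w)[:2]:
            X=at(w,r["point"],z);print(n,q,np.round(r["point"],1),X.round(1),round(r["score"],2));D.setdefault(q,X)
    # red pixels
    hsv=cv2.cvtColor(w["img"],cv2.COLOR_RGB2HSV);h,sa,v=hsv[...,0],hsv[...,1],hsv[...,2]
    m=((h<8)|(h>172))&(sa>150)&(v>90);c=proj(w,(495,296,20)).round().astype(int)
    ys,xs=np.where(m);P=np.array([at(w,(x,y),20)[:2] for x,y in zip(xs,ys) if abs(x-c[0])<60 and abs(y-c[1])<60])
    if len(P):
        P=P[np.hypot(*(P-[500,296]).T)<30]
    if len(P):print(n,"red px",len(P),P.mean(0).round(1),P.min(0).round(1),P.max(0).round(1))
    if len(D)==2:print(n,"offset",((D["pointer_tip"]-D["red_line"])[:2]@u).round(1))
    _,r=block(w,(p[0]-4.7,p[1]+105),84,35,(140,170,190))
    if n!="side":print(n,"pile",r)
    if n=="wrist":
        A=topblock(w,(495,296),22,30);np.save("A.npy",A);cv2.imwrite("pics/A_%.1f.png"%s["time_s"],A[:,:,::-1])
E
python3 m.py
```

```text
34.6 [458.8 195.8  32.4] [-3.4  7.   5.9] 59.37329649925232 0.12935527991473572
wrist pointer_tip [469.9 297.2] [491.7 299.4  22. ] 0.7
wrist red_line [463.1 301.7] [496.5 296.4  20. ] 0.71
wrist red px 83 [498.5 296.7] [490.8 292.3] [507.8 298.8]
wrist offset 3.2
wrist pile [[(np.float64(446.1), np.float64(290.2), 55.9, 44.7, np.float32(3.6))], [(np.float64(453.6), np.float64(300.2), 40.2, 25.4, np.float32(2.4))], [(np.float64(453.7), np.float64(300.5), 39.8, 25.0, np.float32(2.6))]]
scene pointer_tip [234.8 299.3] [494.6 308.4  22. ] 0.67
scene red_line [242.6 294.2] [490.5 285.5  20. ] 0.69
scene red_line [246.7 300.9] [469.2 292.3  20. ] 0.31
scene red px 3 [511.2 295.5] [507.9 294.8] [513.9 296.4]
scene offset 22.7
scene pile [[(np.float64(454.1), np.float64(300.8), 41.4, 26.4, np.float32(1.1))], [(np.float64(454.8), np.float64(300.1), 39.9, 24.9, np.float32(1.1))], [(np.float64(455.0), np.float64(299.7), 38.6, 24.1, np.float32(1.1))]]
side pointer_tip [310. 174.] [494.5 315.4  22. ] 0.49
side red_line [284.8 256.3] [ 430.  -189.2   20. ] 0.36
side offset 501.2
```

```bash
cat > n.py <<'E'
from h import *
s,R,p=tool();print(p.round(1))
w=cap("wrist");S=0.25
def grid(z,x0=482,x1=512,y0=310,y1=286):
    X=np.arange(x1,x0,-1.);Y=np.arange(y0,y1,-S);m=np.array([[proj(w,(x,y,z)) for y in Y] for x in X],np.float32)
    return X,Y,cv2.remap(w["img"],m[...,0],m[...,1],cv2.INTER_LINEAR).astype(int)
for z in(20,):
    X,Y,I=grid(z)
    for i,x in enumerate(X):
        r=I[i,:,0]-I[i,:,1:].max(1);red=Y[r>60];b=I[i].max(1)
        print(int(x),"red",(red.min().round(1),red.max().round(1)) if len(red) else "", "|", ' '.join('%3d'%v for v in b[::4]))
E
python3 n.py
```

```text
[458.8 195.8  32.4]
512 red  | 223 182 162 122  86  46  29  26  27  26  24  29  29  20  30  24  29  25  23  23  25  22  18  21
511 red  | 236 182 165 165 150 128  81  35  24  25  28  25  28  27  25  28  29  26  28  22  27  25  24  25
510 red  | 229 181 164 166 164 163 154 115  58  34  28  25  25  29  23  31  32  28  30  25  29  28  24  27
509 red  | 228 188 164 167 164 165 167 172 157 102  67  40  23  29  23  28  25  33  27  26  24  27  25  28
508 red (np.float64(298.2), np.float64(299.2)) | 231 175 163 169 171 171 171 177 187 187 164 139  71  27  23  27  24  28  33  26  27  30  29  26
507 red (np.float64(296.8), np.float64(299.5)) | 227 193 166 177 182 183 183 184 188 189 209 235 211 119  43  29  27  28  26  30  29  27  22  21
506 red (np.float64(295.8), np.float64(299.5)) | 227 197 167 176 187 188 187 187 189 190 199 246 255 249 140  62  35  25  27  28  28  27  25  28
505 red (np.float64(295.8), np.float64(299.5)) | 226 198 184 190 190 190 186 185 188 189 204 249 254 255 186 165  99  52  29  26  24  24  23  25
504 red (np.float64(295.8), np.float64(299.2)) | 229 203 188 192 190 188
[... 2151 characters left out ...]
16 155 154 141 161 193 197 203 210 217 221 225 230 234 230
488 red  | 116 111 151 182 134  97  69  25  58 127 177 174 140 148 206 240 239 239 239 239 239 239 238 239
487 red  | 113 116 151 197 134 105 105  69  61 121 136 121 117 114 124 233 239 238 236 236 235 236 236 235
486 red  | 113 118 148 180 134 103 106 107  93 130 125  95  85  84  83 165 219 218 217 219 213 204 199 193
485 red  | 115 116 153 188 136 103 107 117 116 131 141  94  74  67  68 110 145 154 159 162 159 160 159 164
484 red  | 114 115 151 194 133 105 108 115 117 115 115  96  69  72  73  94  95 102 137 163 166 185 199 204
483 red  | 115 111 139 191 141 105 111 117 117 116 116 104  85  82  80  79  78  66  98 175 192 224 250 252
```

Combining earlier overhead views (offset about 39.3 mm from home) with the present one, about 5.4 mm remains.

Call:
{"method": "send_rows", "body": {
  "targets": [
    [1,0,-0.0005,0,0,0,0],
    [1,0,-0.001,0,0,0,0],
    [1,0,-0.001,0,0,0,0],
    [1,0,-0.001,0,0,0,0],
    [1,0,-0.001,0,0,0,0],
    [1,0,-0.0006,0,0,0,0],
    [1,0,-0.0003,0,0,0,0],
    [1,0,0,0,0,0,0],
    [1,0,0,0,0,0,0],
    [1,0,0,0,0,0,0]
  ]
}}

```text
time_s: 36.35
eef_pos: [459.0, 190.5, 32.4]
ee_rot: [-0.0, -0.023, 1.0, 0.0]
force: [-2.7, 6.8, 6.6]
grip_width: 0.126
grip_force: 59.4
```

```bash
python3 m.py | grep -v side; python3 n.py | sed -n '1p;12,28p'
python3 - <<'E'
import cv2,numpy as np
g=cv2.imread("pics/g.png")[:,:390].astype(int)
b=g.max(2);r=g[...,2]-g[...,:2].max(2)
for y in range(84,96,2):print(y,b[y,170:212:3])
for y in(5,20,35,45,52):
  x=np.where(r[y]>70)[0];print('red',y,x.min() if len(x) else '',x.max() if len(x) else '')
E
```

```text
36.35 [459.  190.5  32.4] [-2.7  6.8  6.6] 59.40214991569519 0.1259615769257429
wrist pointer_tip [472.7 297.5] [492.3 296.4  22. ] 0.87
wrist red_line [471.5 299.1] [495.  297.3  20. ] 0.87
wrist red px 95 [500.1 296.8] [490.6 292.3] [511.2 299.1]
wrist offset -0.7
wrist pile [[(np.float64(446.0), np.float64(285.0), 55.5, 44.6, np.float32(4.1))], [(np.float64(453.6), np.float64(294.8), 39.5, 25.5, np.float32(2.7))], [(np.float64(453.7), np.float64(295.1), 39.3, 24.9, np.float32(2.5))]]
scene pointer_tip [239.8 300.3] [482.8 302.5  22. ] 0.91
scene red_line [241.8 295.1] [490.2 288.6  20. ] 0.6
scene red px 7 [505.3 295.2] [497.9 294. ] [513.9 296.4]
scene offset 14.2
scene pile [[(np.float64(453.6), np.float64(295.5), 38.5, 26.0, np.float32(0.0))], [(np.float64(454.1), np.float64(295.0), 37.5, 25.0, np.float32(0.0))], [(np.float64(454.3), np.float64(294.5), 36.0, 24.0, np.float32(0.0))]]
[459.  190.5  32.4]
502 red (np.float64(295.5), np.float64(299.2)) | 231 207 185 190 190 189 190 189 188 191 197 240 254 255 200 128 165 193 191 190 189 190 190 190
501 red (np.float64(295.5), np.fl
[... 1874 characters left out ...]
38  39 140 222 237 238 239 239 238 238 238 238
487 red  | 118 112 115 118 114 112 114 138 182 156 119 115  96  46  79 155 207 234 237 236 237 236 236 235
486 red  | 115 115 115 114 116 113 114 131 185 161 121 116 116  95  75 117 163 210 216 211 205 201 200 200
84 [139 139 140 139 114  91  76  73  85 107 139 145 146 146]
86 [146 146 146 145 113  82  61  59  73 100 137 147 149 148]
88 [148 148 148 144 113  81  55  50  64  93 134 147 152 149]
90 [149 150 150 143 113  79  50  42  56  88 130 147 153 150]
92 [148 146 143 137 111  83  58  50  61  90 130 148 152 149]
94 [146 139 133 129 112  95  78  75  81 102 139 153 155 153]
red 5 357 370
red 20 357 370
red 35 358 372
red 45 359 368
red 52 358 365
```

Pointer and line agree within about 0.5 mm in two independent estimates, and the pile is still square and moved with the carriage. I'm handing in.

```bash
python3 -c "
from rig import ctrl
print(ctrl.finish_job())"
```

```text
the job is handed in; nothing more can be done
None
```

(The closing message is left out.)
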